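# Sweep up the mirror dimmer and rest on the last dot

## Robot

A 6-joint arm with a two-finger parallel gripper is mounted at the origin on the work surface. World frame = base frame: x ahead of the robot, y to its left, z up, the work surface at z = 0. Lengths are in m, angles in rad, forces in N, time in s.
With the tool pointing down it reaches from about 0.225 to 0.875 m from the base axis. Payload 3.4 kg.
Tool frame: the origin (TCP) lies between the finger pads; the fingertips stand 8 mm ahead of it and the grasp point (between the pads) lies 11 mm behind it; z points along the fingers, y is the line along which they close (so a half turn about z gives the same grasp; the last joint's range is limited). The gripper opens to 85 mm and grips with 20 to 120 N. Pads are 22 mm wide; open, the fingers measure 114 mm over their backs; the gripper's body (76 mm by 85 mm) begins 54 mm behind the grasp point. The pads swing forward as they close: fully open they stand 13 mm farther back than shut.
Start: joints at [1.001, 0.276, 1.505, -0, 1.361, -0.121], TCP at [0.25, 0.518, 0.239] pointing down, gripper open.
Joint ranges: [-2.89, 2.89], [-0.75, 2.08], [0.22, 2.7], [-1.18, 4.32], [0.11, 2.71], [-2.7, 2.7]. Speed limits (rad/s): [2.57, 2.57, 3.14, 3.14, 3.14, 3.14].

## Interface

Orientations are given as a unit quaternion [w, x, y, z].
In Python, from rig import manip, optics, finder gives the robot as it stands.
- The arm moves only by the tool servo_tool, never from a script. Its argument "increments" is a list of rows, each a list of 7 numbers: the shift along the tool's x, y, z in cm, then the turn, a rotation vector about the tool's x, y, z in degrees, then the closure, from -1 (fully open) to 1 (shut). In form: [[x, y, z, rx, ry, rz, gripper], ...]. A call has exactly 5 rows; each row shifts and turns the commanded pose from where the row before left it, along the tool's axes as they then stand; what a row does not reach is not made up. A row lasts 1/10 s, in which the tool goes at most 50 mm and 8.59 degrees, less where a joint would pass 70% of its speed; a pose out of reach is approached as far as the arm can. A call is refused whole if a number of a shift passes 5 or a number of a turn 8.59, either way. A call with a gripper value outside its range is refused whole. The fingers move at their own pace and stop on an object; "squeeze" is the grip in N (left out, the last holds). Time passes only in rows, so rows that do not move let the fingers close, or fill a call up. It gives the time, the measured TCP pose, the force, the opening and the grip force at its end, in the units of the state.
- manip.get_state(): the state, without advancing time (a new reading comes with each control period).
- optics.get_image(name): name is "side" or "top"; returns the picture (384x512x3 uint8, red, green, blue); there is no depth.
- optics.get_calibration(name): a dict with "fov_y" (degrees; the focal length in pixels is half the picture's height over the tangent of half this angle, whatever the lens; pixels are square), "cx", "cy" (the principal point, pixels), "world_to_cam" (4x4, takes a point from world to camera coordinates). Camera axes: x right, y down, z forward; pixel columns grow to the right and rows downward; lengths in m; the calibration is good to about 2 mm. A picture is of the moment at which its call begins. get_calibration takes no time and is no camera call.
- manip.sign_off(): hands the job in; it is judged then, once.
Trained networks look in the newest picture that a camera, given by its name, has taken for a name from the list of things; names that differ only in an ending like _2 or _b are one class to them, and where a whole thing is asked for, a point or a joint stands for the part that bears it (a point fixed in the world has none). Each returns a list of dicts, best first, with "p" (0 to 1); they miss things now and then, are a little off and sometimes report something else, mostly with a low value. They report only what shows in the picture. A call takes as long as a camera call. They do not tell look-alikes from the thing itself.
- finder.silhouettes(label, camera): "region" (384x512 bool, what is visible of it) and "box" ([centre column, centre row, width, height] in pixels, round what is visible of it).
- finder.tip_of(label, camera): "at" ([column, row] in pixels: a listed point, or the origin of a listed thing).
The state is a dict: "clock": time; "qpos": joint angles; "qd": joint speeds; "effort": joint torques, N m; "position": TCP position; "ee_rot": TCP orientation; "contact_force": force on the tool from outside, world axes, zero at the start; "moment": the same for the moment, N m; "width": finger opening in m; "gripper_force": force on a finger pad.
Only numpy, scipy, OpenCV 4.12 (cv2) and the standard library are available. Lean on these libraries where they do the work, as an engineer would, in place of code of your own. Each camera call takes 0.05 s, during which the arm holds its last target. There are 200 camera calls.

## Task

Turn the mirror light up: with the gripper shut, run the fingertips along the curved white touch bar of the table dimmer, from the smallest dot over each dot in turn to the largest, pressing lightly so that the bar gives a little, never hard. Finish while still holding the fingertips lightly pressed on the largest dot, so that the setting is stored. Do not grip, lift, tip or shove the dimmer, and leave everything else on the vanity where it stands.

Things in the scene. Friction and masses are not known exactly. Their poses are not given: they have to be found in the camera images.
- dimmer: Table dimmer: a loose 0.9 kg brass arc, 50 mm wide, 16 mm high, about 230 mm between its round ends; a white touch bar (36 mm wide, same arc) stands out of its top to 26 mm above the granite. Five dark dots along the bar, smallest at the -y end, largest at +y. Origin: underside, below the middle dot; z up. The dots lie 18.5 degrees (42 mm) apart on a 130 mm radius about x = -0.130, y = 0 of this frame.
- touch_bar (a joint): How far the touch bar is pressed down, in m: 0 free (top 26 mm above the granite), 0.008 fully down (top 18 mm, then rigid). The whole bar sinks level on springs: it starts to move at about 1.7 N and gains 1 N per mm (3.7 N at 2 mm, 9.7 N fully down). It notices a finger once it has sunk 1 mm.
- dot1 (a point): Centre of the smallest dot (6 mm across, dot 1 of 5 in the order of growing size), on the top face of the touch bar; it sinks with the bar.
- dot2 (a point): Centre of the second dot (11.5 mm across, dot 2 of 5 in the order of growing size), on the top face of the touch bar; it sinks with the bar.
- dot3 (a point): Centre of the middle dot (17 mm across, dot 3 of 5 in the order of growing size), on the top face of the touch bar; it sinks with the bar.
- dot4 (a point): Centre of the fourth dot (22.5 mm across, dot 4 of 5 in the order of growing size), on the top face of the touch bar; it sinks with the bar.
- dot5 (a point): Centre of the largest dot (28 mm across, dot 5 of 5 in the order of growing size), on the top face of the touch bar; it sinks with the bar.
- ring_cone: White ceramic ring cone, 56 mm across the foot, 65 mm high, near the dimmer; origin under its centre. Leave alone.
- lipstick: Standing closed copper-toned lipstick, 22 mm across, 62 mm high, near the dimmer; origin under its centre. Leave alone.
- compact: Round closed powder compact lying flat, 66 mm across, 14 mm high, near the dimmer; origin under its centre. Leave alone.
- pump_bottle: White dispenser bottle with a press pump, 72 mm across, 168 mm high; origin under its centre. Leave alone.
- brush_holder: Grey hard silicone cup with three makeup brushes, 76 mm across, about 200 mm high over the brushes; origin under its centre. Leave alone.
- violet_bottle: Square violet glass bottle with a black cap, 50 x 50 x 113 mm, on the oval tray; origin under its centre. Leave alone.
- cream_jar: White jar with a brass lid, 52 mm across, 45 mm high, on the oval tray; origin under its centre. Leave alone.
Not all that is in view belongs to the job. Leave any red look-alike of the dimmer alone.

How it is judged:
By the outcome, as a careful person would: the job done as asked, in the order asked, and still so for the second after the job is handed in, while the arm keeps its last pose, push and grip.
It also fails if it takes over 40 s, if anything falls off the work surface, if the arm or the gripper's body presses on something with over 40 N, if the wrist force passes 120 N, or if a joint passes its speed limit or range.

## Working session

There is one attempt and no reset: what is moved stays moved. The work goes in short steps, Python scripts to look and compute and a tool call to move; the robot and the scene stay as the last step left them, time stands still between calls to the robot, and variables do not carry over. Pictures are saved under pics/ and viewed, at most 10 in all, crops included, and the job is handed in when it is done.

Besides the shell and the picture viewer there is one more tool, called by a JSON object that holds its "fn" and its "kwargs", one argument or row to a line. servo_tool: Moves the arm, as the interface text tells. Its arguments: {"type":"object","properties":{"increments":{"type":"array","items":{"type":"array","items":{"type":"number"}}},"squeeze":{"type":"number"}},"required":["increments"]}

```bash
mkdir -p pics; ls; python3 - <<'E'
from rig import manip, optics, finder
import cv2
for c in ("top","side"):
    im=optics.get_image(c); cv2.imwrite(f"pics/{c}0.png",im[...,::-1])
    k=optics.get_calibration(c); print(c,k)
    for d in ["dot1","dot2","dot3","dot4","dot5","dimmer"]:
        print(d,[(round(r["p"],2),[round(float(v),1) for v in r["at"]]) for r in finder.tip_of(d,c)[:3]])
print(manip.get_state())
E
```

```text
pics
top {'fov_y': 51.23062845257846, 'cx': 259.16238905071054, 'cy': 190.73746485644745, 'world_to_cam': array([[-0.02105664, -0.99929906, -0.03095174, -0.01533694],
       [-0.99871071,  0.02245438, -0.04552721,  0.51231458],
       [ 0.0461903 ,  0.02995318, -0.99848348,  1.30136495],
       [ 0.        ,  0.        ,  0.        ,  1.        ]])}
dot1 [(0.92, [309.4, 139.0]), (0.9, [318.5, 151.7]), (0.87, [184.1, 271.9])]
dot2 [(0.92, [309.4, 139.0]), (0.9, [318.5, 151.7]), (0.87, [184.1, 271.9])]
dot3 [(0.92, [309.4, 139.0]), (0.9, [318.5, 151.7]), (0.87, [184.1, 271.9])]
dot4 [(0.92, [309.4, 139.0]), (0.9, [318.5, 151.7]), (0.87, [184.1, 271.9])]
dot5 [(0.92, [309.4, 139.0]), (0.9, [318.5, 151.7]), (0.87, [184.1, 271.9])]
dimmer [(0.8, [298.1, 242.6]), (0.79, [186.8, 260.4]), (0.66, [237.6, 178.9])]
side {'fov_y': 44.41257761501033, 'cx': 256.0554106736778, 'cy': 184.98149362637355, 'world_to_cam': array([[ 0.8753884 , -0.48318597,  0.01504873, -0.44621077],
       [-0.32608174, -0.61317149, -0.71950777,  0.17100527],
       [ 0.35688351,  0.62494164, -0.69432133,  1.479978  ],

[... 513 characters left out ...]
[328.4, 210.5])]
{'clock': 0.7, 'qpos': array([ 1.00095421e+00,  2.75864681e-01,  1.50486706e+00,  8.58859737e-06,
        1.36068363e+00, -1.20999811e-01]), 'qd': array([ 0.00037321,  0.00153744, -0.00176202, -0.00169673, -0.00215674,
       -0.00023851]), 'effort': array([-9.45943066e-04, -4.16506648e+01, -2.46056485e+01,  9.79833601e-06,
       -1.27123635e-04,  5.07731500e-06]), 'position': array([0.24953542, 0.51808863, 0.23936133]), 'ee_rot': array([2.60623039e-05, 2.22542943e-01, 9.74922885e-01, 8.48299680e-05]), 'contact_force': array([ 0.56633316, -0.70754819, -0.29538235]), 'moment': array([-0.03143395,  0.01157088, -0.01302706]), 'gripper_force': 0.0, 'width': 0.08535804322472303}
```

View pics/top0.png

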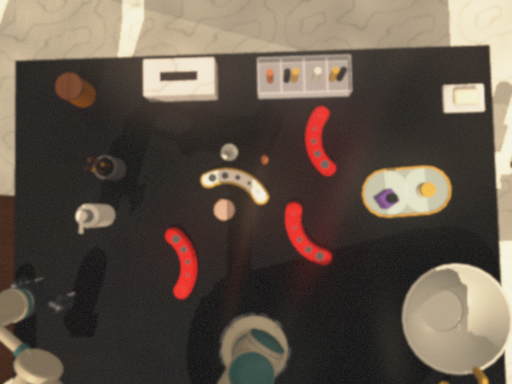

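View pics/side0.png

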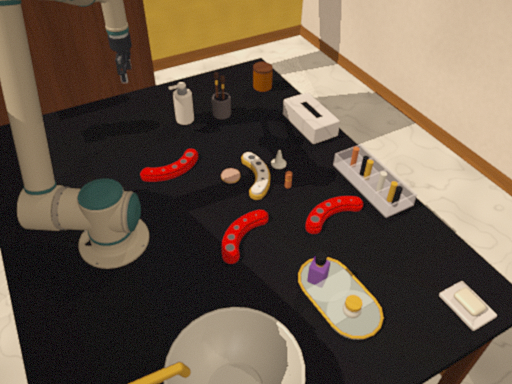

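The white-and-brass arc at top (235,182) and side (256,175) is the dimmer. The three red arcs, at top (318,140), (305,235) and (183,263), are look-alikes. I'll confirm the choice with an enlarged crop.

```bash
python3 - <<'E'
import cv2,numpy as np
a=cv2.imread("pics/top0.png")[135:225,190:290]; b=cv2.imread("pics/side0.png")[140:210,215:305]
A=cv2.resize(a,(400,360),interpolation=cv2.INTER_CUBIC)
B=cv2.resize(b,(400,311),interpolation=cv2.INTER_CUBIC); B=cv2.copyMakeBorder(B,0,49,0,0,0)
cv2.imwrite("pics/crop0.png",np.hstack([A,B]))
E
```

```text
(no output)
```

View pics/crop0.png

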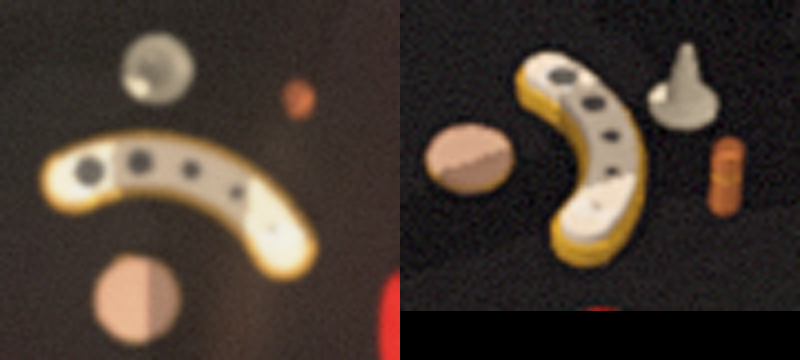

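The crop confirms it: a white bar on brass, with dots growing from dot1 at the right, top (257.5,192), to dot5 at the left, top (212.5,178). Next I'll fit its pose.

```bash
cat > h.py <<'E'
import numpy as np
from scipy.optimize import least_squares
from rig import manip, optics
def proj(c,P):
    k=optics.get_calibration(c); f=192/np.tan(np.radians(k["fov_y"]/2))
    q=(k["world_to_cam"]@np.c_[P,np.ones(len(P))].T).T
    return np.c_[k["cx"]+f*q[:,0]/q[:,2],k["cy"]+f*q[:,1]/q[:,2]]
th=np.radians(18.5)*np.arange(-2,3)
L=np.c_[.13*np.cos(th)-.13,.13*np.sin(th)]
def dots(p,z=.026):
    c,s=np.cos(p[2]),np.sin(p[2])
    return np.c_[L@np.array([[c,s],[-s,c]])+p[:2],np.full(5,z)]
E
python3 - <<'E'
from h import *
T=np.array([[271,229],[236,193],[190,170],[140,162],[90,171]])/4+[190,135]-.4
S=np.array([[197,206],[212,172],[211,136],[194,103],[163,76]])/4.444+[215,140]-.4
for cs in (["top"],["side"],["top","side"]):
    f=lambda p:np.concatenate([(proj(c,dots(p))-(T if c=="top" else S)).ravel() for c in cs])
    r=least_squares(f,[.5,.05,0]); print(cs,r.x.round(4),r.fun.round(1))
print(dots(r.x).round(4))
E
```

```text
['top'] [ 0.5575  0.0437 -0.3333] [ 0.2  0.2 -0.  -0.   0.1 -0.1 -0.1  0.  -0.2 -0. ]
['side'] [ 0.5559  0.0394 -0.3295] [-0.1  0.   0.1 -0.2  0.  -0.  -0.   0.1 -0.   0.1]
['top', 'side'] [ 0.5572  0.0425 -0.3315] [ 0.6  0.2  0.4  0.   0.4 -0.   0.3  0.1  0.2  0.1 -0.2 -0.7 -0.  -0.8
 -0.1 -0.7 -0.1 -0.5 -0.  -0.5]
[[ 0.507  -0.023   0.026 ]
 [ 0.5374  0.0056  0.026 ]
 [ 0.5572  0.0425  0.026 ]
 [ 0.5643  0.0836  0.026 ]
 [ 0.5579  0.1249  0.026 ]]
```

{"fn": "servo_tool", "kwargs": {
  "increments": [
    [-2.3,-1.9,0,0,0,0,1],
    [-2.3,-1.9,0,0,0,0,1],
    [-2.3,-1.9,0,0,0,0,1],
    [-2.3,-1.9,0,0,0,0,1],
    [-2.3,-1.9,0,0,0,0,1]
  ],
  "squeeze": 20
}}

```text
clock: 1.2
position: [0.3123, 0.3816, 0.2394]
ee_rot: [0.0, 0.222, 0.975, 0.0]
contact_force: [1.0, -0.3, -0.6]
width: 0.0122
gripper_force: 0.0
```

{"fn": "servo_tool", "kwargs": {
  "increments": [
    [-2.3,-1.9,0,0,0,0,1],
    [-2.3,-1.9,0,0,0,0,1],
    [-2.3,-1.9,0,0,0,0,1],
    [-2.3,-1.9,0,0,0,0,1],
    [-2.3,-1.9,0,0,0,0,1]
  ]
}}

```text
clock: 1.7
position: [0.3747, 0.246, 0.2395]
ee_rot: [0.0, 0.222, 0.975, 0.0]
contact_force: [-0.0, 0.5, -0.3]
width: -0.0003
gripper_force: 0.0
```

{"fn": "servo_tool", "kwargs": {
  "increments": [
    [-2.3,-1.9,0,0,0,0,1],
    [-2.3,-1.9,0,0,0,0,1],
    [-2.3,-1.9,0,0,0,0,1],
    [-2.3,-1.9,0,0,0,0,1],
    [-2.3,-1.9,0,0,0,0,1]
  ]
}}

```text
clock: 2.2
position: [0.4371, 0.1104, 0.2395]
ee_rot: [0.0, 0.223, 0.975, 0.0]
contact_force: [-0.0, -1.7, 0.1]
width: 0.0002
gripper_force: 0.0
```

{"fn": "servo_tool", "kwargs": {
  "increments": [
    [-2.3,-1.9,0,0,0,0,1],
    [-2.3,-1.9,0,0,0,0,1],
    [-2.3,-1.9,0,0,0,0,1],
    [-2.3,-1.9,0,0,0,0,1],
    [0,0,0,0,0,0,1]
  ]
}}

```text
clock: 2.7
position: [0.4884, 0.0002, 0.2393]
ee_rot: [0.001, 0.224, 0.975, -0.001]
contact_force: [0.2, 0.5, 0.5]
width: -0.0
gripper_force: 0.0
```

{"fn": "servo_tool", "kwargs": {
  "increments": [
    [-0.9,-0.43,3.5,0,0,0,1],
    [-0.9,-0.43,3.5,0,0,0,1],
    [-0.9,-0.43,3.5,0,0,0,1],
    [0,0,3.5,0,0,0,1],
    [0,0,3.0,0,0,0,1]
  ]
}}

```text
clock: 3.2
position: [0.5047, -0.0195, 0.0678]
ee_rot: [-0.001, 0.223, 0.975, 0.0]
contact_force: [0.4, -0.1, -0.8]
width: 0.0003
gripper_force: 0.0
```

{"fn": "servo_tool", "kwargs": {
  "increments": [
    [0,0,0.5,0,0,0,1],
    [0,0,0.3,0,0,0,1],
    [0,0,0.1,0,0,0,1],
    [0,0,0,0,0,0,1],
    [0,0,0,0,0,0,1]
  ]
}}

```text
clock: 3.7
position: [0.5063, -0.0202, 0.0617]
ee_rot: [0.001, 0.222, 0.975, 0.0]
contact_force: [-0.3, 0.1, -0.3]
width: 0.0002
gripper_force: 0.0
```

```bash
python3 - <<'E'
from rig import manip, optics
import cv2,numpy as np
a=optics.get_image("top")[135:225,190:290]; b=optics.get_image("side")[140:210,215:305]
A=cv2.resize(a,(400,360),interpolation=cv2.INTER_CUBIC)
B=cv2.resize(b,(400,311),interpolation=cv2.INTER_CUBIC); B=cv2.copyMakeBorder(B,0,49,0,0,0)
cv2.imwrite("pics/crop1.png",np.hstack([A,B])[...,::-1])
s=manip.get_state();print(s["clock"],s["position"],s["contact_force"],s["ee_rot"])
E
```

```text
3.8 [ 0.50591595 -0.02015765  0.06126812] [-0.33084641 -0.81033399  0.40914248] [9.96647270e-04 2.22506013e-01 9.74930803e-01 9.84237294e-05]
```

View pics/crop1.png

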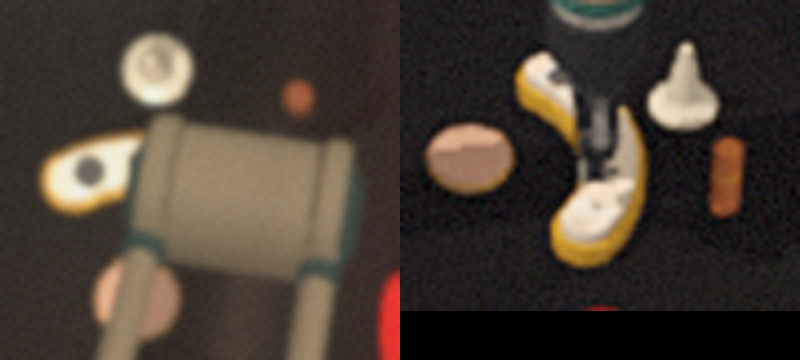

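The closed fingertips hang about 28 mm above dot1, at side crop (600,180), matching the prediction. Nothing has moved. Next I'll descend, slowing near contact.

{"fn": "servo_tool", "kwargs": {
  "increments": [
    [-0.22,-0.23,0.5,0,0,0,1],
    [0,0,0.8,0,0,0,1],
    [0,0,0.8,0,0,0,1],
    [0,0,0.2,0,0,0,1],
    [0,0,0,0,0,0,1]
  ]
}}

```text
clock: 4.3
position: [0.5057, -0.023, 0.0364]
ee_rot: [-0.001, 0.223, 0.975, 0.0]
contact_force: [-0.5, -0.2, -0.9]
width: 0.0002
gripper_force: 0.0
```

{"fn": "servo_tool", "kwargs": {
  "increments": [
    [0,0,0.1,0,0,0,1],
    [0,0,0.1,0,0,0,1],
    [0,0,0.1,0,0,0,1],
    [0,0,0,0,0,0,1],
    [0,0,0,0,0,0,1]
  ]
}}

```text
clock: 4.8
position: [0.5064, -0.0231, 0.0344]
ee_rot: [0.0, 0.223, 0.975, 0.0]
contact_force: [0.7, -0.8, -0.4]
width: -0.0001
gripper_force: 0.0
```

{"fn": "servo_tool", "kwargs": {
  "increments": [
    [0,0,0.1,0,0,0,1],
    [0,0,0.1,0,0,0,1],
    [0,0,0,0,0,0,1],
    [0,0,0,0,0,0,1],
    [0,0,0,0,0,0,1]
  ]
}}

```text
clock: 5.3
position: [0.5065, -0.0232, 0.0325]
ee_rot: [0.0, 0.223, 0.975, 0.0]
contact_force: [-0.3, 0.2, 3.6]
width: -0.0
gripper_force: 1.6
```

```bash
python3 - <<'E'
from rig import manip, optics
import numpy as np
f=[];p=[]
for i in range(6):
    optics.get_image("side"); s=manip.get_state(); f.append(s["contact_force"]);p.append(s["position"])
print(np.mean(f,0),np.std(f,0),np.mean(p,0),s["clock"])
E
```

```text
[-0.36416413  0.29076704  2.98166696] [0.3999003  0.19262908 0.52905544] [ 0.50648193 -0.02314667  0.03240695] 5.6
```

{"fn": "servo_tool", "kwargs": {
  "increments": [
    [0,0,0.1,0,0,0,1],
    [0,0,0.0,0,0,0,1],
    [0,0,0,0,0,0,1],
    [0,0,0,0,0,0,1],
    [0,0,0,0,0,0,1]
  ]
}}

```text
clock: 6.1
position: [0.5065, -0.0231, 0.0314]
ee_rot: [0.0, 0.223, 0.975, 0.0]
contact_force: [0.2, -0.8, 4.0]
width: 0.0004
gripper_force: 2.2
```

```bash
python3 - <<'E'
from h import *
p=[.5572,.0425,-.3315]
a=np.radians(9.25)*np.arange(-4,5)+p[2]
W=np.c_[.13*np.cos(a),.13*np.sin(a)]-.13*np.array([np.cos(p[2]),np.sin(p[2])])+p[:2]
q=np.array([.2225,.975]);R=np.array([[2*q[0]**2-1,2*q[0]*q[1]],[2*q[0]*q[1],2*q[1]**2-1]])
print(W.round(4)); print((np.diff(W,axis=0)@R.T*20).round(2))
s=manip.get_state();print(s["position"],s["contact_force"])
E
```

```text
[[ 0.507  -0.023 ]
 [ 0.5234 -0.0099]
 [ 0.5374  0.0057]
 [ 0.5488  0.0233]
 [ 0.5572  0.0425]
 [ 0.5624  0.0628]
 [ 0.5643  0.0837]
 [ 0.5628  0.1046]
 [ 0.5579  0.125 ]]
[[-0.18  0.38]
 [-0.12  0.4 ]
 [-0.05  0.42]
 [ 0.02  0.42]
 [ 0.08  0.41]
 [ 0.15  0.39]
 [ 0.21  0.36]
 [ 0.26  0.33]]
[ 0.50647639 -0.02314578  0.03137478] [ 0.19927426 -0.83183006  4.02252205]
```

{"fn": "servo_tool", "kwargs": {
  "increments": [
    [-0.18,0.38,0,0,0,0,1],
    [-0.18,0.38,0,0,0,0,1],
    [-0.18,0.38,0,0,0,0,1],
    [-0.18,0.38,0,0,0,0,1],
    [-0.18,0.38,0,0,0,0,1]
  ]
}}

```text
clock: 6.6
position: [0.5227, -0.0097, 0.0312]
ee_rot: [-0.0, 0.222, 0.975, -0.0]
contact_force: [-3.0, -1.0, 5.7]
width: 0.0002
gripper_force: 2.3
```

{"fn": "servo_tool", "kwargs": {
  "increments": [
    [-0.12,0.4,0,0,0,0,1],
    [-0.12,0.4,0,0,0,0,1],
    [-0.12,0.4,0,0,0,0,1],
    [-0.12,0.4,0,0,0,0,1],
    [-0.12,0.4,0,0,0,0,1]
  ]
}}

```text
clock: 7.1
position: [0.537, 0.0058, 0.0313]
ee_rot: [0.0, 0.222, 0.975, 0.0]
contact_force: [-1.6, -1.7, 4.1]
width: -0.0001
gripper_force: 2.2
```

{"fn": "servo_tool", "kwargs": {
  "increments": [
    [-0.05,0.42,0,0,0,0,1],
    [-0.05,0.42,0,0,0,0,1],
    [-0.05,0.42,0,0,0,0,1],
    [-0.05,0.42,0,0,0,0,1],
    [-0.05,0.42,0,0,0,0,1]
  ]
}}

```text
clock: 7.6
position: [0.5483, 0.0236, 0.0313]
ee_rot: [0.0, 0.222, 0.975, 0.0]
contact_force: [-2.4, -2.7, 4.9]
width: 0.0002
gripper_force: 2.2
```

{"fn": "servo_tool", "kwargs": {
  "increments": [
    [0.02,0.42,0,0,0,0,1],
    [0.02,0.42,0,0,0,0,1],
    [0.02,0.42,0,0,0,0,1],
    [0.02,0.42,0,0,0,0,1],
    [0.02,0.42,0,0,0,0,1]
  ]
}}

```text
clock: 8.1
position: [0.5564, 0.043, 0.0313]
ee_rot: [0.0, 0.223, 0.975, 0.0]
contact_force: [-1.3, -3.6, 4.9]
width: 0.0002
gripper_force: 2.2
```

```bash
python3 - <<'E'
from rig import manip, optics
import cv2,numpy as np
a=optics.get_image("top")[135:225,190:290]; b=optics.get_image("side")[140:210,215:305]
A=cv2.resize(a,(400,360),interpolation=cv2.INTER_CUBIC)
B=cv2.resize(b,(400,311),interpolation=cv2.INTER_CUBIC); B=cv2.copyMakeBorder(B,0,49,0,0,0)
cv2.imwrite("pics/crop2.png",np.hstack([A,B])[...,::-1])
s=manip.get_state();print(s["clock"],s["position"],s["contact_force"])
E
```

```text
8.2 [0.5567183  0.04353283 0.03134228] [0.31137773 0.2878432  4.66665378]
```

View pics/crop2.png

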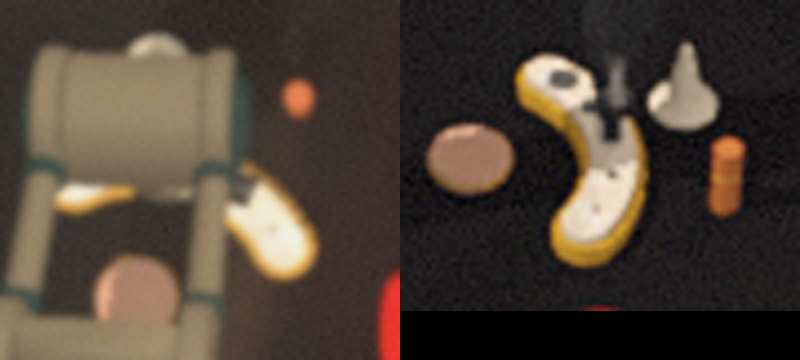

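The fingertips sit on dot3, at side crop (612,135). Dot1 at (596,208) and the dimmer's ends are almost where they were, so I'll carry on.

{"fn": "servo_tool", "kwargs": {
  "increments": [
    [0.08,0.41,0,0,0,0,1],
    [0.08,0.41,0,0,0,0,1],
    [0.08,0.41,0,0,0,0,1],
    [0.08,0.41,0,0,0,0,1],
    [0.08,0.41,0,0,0,0,1]
  ]
}}

```text
clock: 8.7
position: [0.5617, 0.0632, 0.0313]
ee_rot: [0.0, 0.223, 0.975, 0.0]
contact_force: [-1.4, -2.7, 4.6]
width: -0.0001
gripper_force: 2.2
```

{"fn": "servo_tool", "kwargs": {
  "increments": [
    [0.14,0.39,0,0,0,0,1],
    [0.14,0.39,0,0,0,0,1],
    [0.14,0.39,0,0,0,0,1],
    [0.14,0.39,0,0,0,0,1],
    [0.14,0.39,0,0,0,0,1]
  ]
}}

```text
clock: 9.2
position: [0.5638, 0.0838, 0.0313]
ee_rot: [0.0, 0.222, 0.975, 0.0]
contact_force: [-0.5, -4.0, 4.0]
width: 0.0
gripper_force: 2.2
```

{"fn": "servo_tool", "kwargs": {
  "increments": [
    [0.21,0.36,0,0,0,0,1],
    [0.21,0.36,0,0,0,0,1],
    [0.21,0.36,0,0,0,0,1],
    [0.21,0.36,0,0,0,0,1],
    [0.21,0.36,0,0,0,0,1]
  ]
}}

```text
clock: 9.7
position: [0.5621, 0.1046, 0.0313]
ee_rot: [0.0, 0.223, 0.975, 0.0]
contact_force: [1.0, -3.0, 4.7]
width: -0.0001
gripper_force: 2.2
```

{"fn": "servo_tool", "kwargs": {
  "increments": [
    [0.26,0.33,0,0,0,0,1],
    [0.26,0.33,0,0,0,0,1],
    [0.26,0.33,0,0,0,0,1],
    [0.26,0.33,0,0,0,0,1],
    [0.26,0.33,0,0,0,0,1]
  ]
}}

```text
clock: 10.2
position: [0.5575, 0.1251, 0.0313]
ee_rot: [0.0, 0.223, 0.975, 0.0]
contact_force: [-0.0, -3.4, 4.4]
width: 0.0
gripper_force: 2.2
```

{"fn": "servo_tool", "kwargs": {
  "increments": [
    [0,0,0,0,0,0,1],
    [0,0,0,0,0,0,1],
    [0,0,0,0,0,0,1],
    [0,0,0,0,0,0,1],
    [0,0,0,0,0,0,1]
  ]
}}

```text
clock: 10.7
position: [0.5574, 0.1255, 0.0313]
ee_rot: [-0.0, 0.223, 0.975, 0.001]
contact_force: [-1.5, 3.2, 3.9]
width: 0.0003
gripper_force: 2.2
```

```bash
python3 - <<'E'
from rig import manip, optics
import cv2,numpy as np
a=optics.get_image("top")[135:225,190:290]; b=optics.get_image("side")[140:210,215:305]
A=cv2.resize(a,(400,360),interpolation=cv2.INTER_CUBIC)
B=cv2.resize(b,(400,311),interpolation=cv2.INTER_CUBIC); B=cv2.copyMakeBorder(B,0,49,0,0,0)
cv2.imwrite("pics/crop3.png",np.hstack([A,B])[...,::-1])
s=manip.get_state();print(s["clock"],s["position"],s["contact_force"])
E
```

```text
10.8 [0.55741035 0.12527244 0.03128238] [-1.02592141  3.20353416  3.5927901 ]
```

View pics/crop3.png

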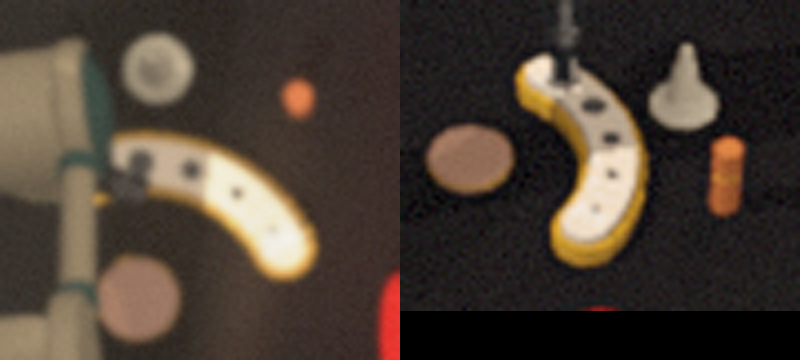

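The fingertips rest on dot5, at side crop (565,80), pressing with about 4 N. The bar is about 2.7 mm down and the dimmer hasn't visibly moved.

```bash
python3 -c "
from rig import manip
print(manip.sign_off())"
```

```text
the job is handed in; nothing more can be done
None
```

The shut fingertips slid from dot 1 over each dot to dot 5 at about 4–5 N, and I handed the job in at about 11 s with them still lightly pressed on dot 5; the last image showed the dimmer and its near neighbours in place.

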